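# Heel stock to the scribed line, then clamp it

### The job

On the green marking board, slide the brown leatherboard slab away from the robot until its whole far edge lies on the scribed white line, square to it and still roughly central under the raised hold-down bar; there is no stop, so stop it by eye. Then swing the red-handled bar down so that it rests on the slab and holds it there, and let go. Leave the lasts, tools, jar and tin where they lie.

Things in the scene. Friction and masses are not known exactly. Their poses are not given: they have to be found in the camera images.
- line (a point): Middle of the white line (220 by 3 mm) scribed on a fixed dark green marking board, 340 by 360 mm, top 15 mm above the table; the point is on the board's top, on the line's centre. x: level, square to the line, away from the robot (the way the slab must go); y: along the line to the left; z up. In this frame the board spans x -230 to +110, y -180 to +180 mm. Nothing on it stops the slab.
- slab: The work: loose striped brown leatherboard slab, 100 mm (x) by 120 mm (y) by 20 mm high, 0.17 to 0.34 kg, flat on the board on the robot's side of the line, somewhat askew. Origin: centre of its underside; x points to its far edge, y to its left, z up. Too large to grasp by its sides; it slides with ordinary friction.
- edge_left (a point): Left end of the slab's far edge (half-way up the slab's height, at slab x = +50, y = +60 mm). Axes as the slab's.
- edge_right (a point): Right end of the slab's far edge (half-way up, at slab x = +50, y = -60 mm). Axes as the slab's.
- bar_hinge (a point): Hinge axis of the hold-down bar, 34 mm above the board's top, at x = -30, y = +150 mm in the line's frame, on a dark steel bracket (60 by 50 mm, 48 mm high) fixed on the board's left part. The axis is parallel to the line's x: the bar swings in an upright plane parallel to the line, 30 mm on the robot's side of it.
- bar (a joint): Bar angle (rad): 0 = level, its pad resting on the slab; grows as it rises. Starts at 1.15 to 1.4, nearly upright, leaning over the board. Range -0.12 (below level, if no slab is under it) to 1.5. The hinge is stiff and damped: above 0.95 the bar stays where it is left; below 0.8 it sinks slowly by its weight, about 0.3 rad/s, onto the slab. Tipping it takes 1 to 3 N at the grip.
- bar_grip (a point): Middle of the bar's red round grip (22 mm thick, 65 mm long), on the bar's centre line, 228 mm from the hinge axis. The bar: steel flat 18 mm wide (along the hinge axis), 12 mm thick, 0.4 kg, 260 mm from hinge to tip; when level it points to the line's -y; its 26 by 50 mm rubber pad is centred 150 mm from the hinge, underneath.
- last_yellow: Bystander: yellow plastic shoe last, 258 mm long, 86 mm wide, 100 mm high, standing on its sole beside the board. Origin: centre of its underside; x to the toe.
- last_green: Bystander: green plastic shoe last, the same size. Origin: centre of its underside; x to the toe.
- hammer: Bystander: hammer lying on the table, 260 mm long, wooden handle. Origin: under its middle; x towards the head.
- brush: Bystander: brush lying on the table, 200 mm long, wooden handle. Origin: under its middle; x towards the bristles.
- jar: Bystander: amber glass jar with brass lid, 64 mm across, 50 mm high, standing on the board beyond the line, in the far left corner. Origin: centre of its underside.
- tin: Bystander: red polish tin, 72 mm across, 24 mm high, standing on the board beyond the line, in the far right corner. Origin: centre of its underside.
There are look-alikes about, which are no part of the job. Of the things like the slab, leave any that is pink or yellow; of the rest the smaller one is meant.

How it is judged:
By the outcome, as a careful person would: the job done as asked, in the order asked, and still so for the second after the job is handed in, with the robot touching nothing.
It also fails if it takes over 64 s, if anything falls off the work surface, if the arm or the gripper's body presses on something with over 40 N, if the wrist force passes 120 N, or if a joint passes its speed limit or range.

### The arm

A 7-joint arm with a two-finger parallel gripper is mounted at the origin on the work surface. World frame = base frame: x ahead of the robot, y to its left, z up, the work surface at z = 0. Lengths are in m, angles in rad, forces in N, time in s.
With the tool pointing down it reaches from about 0.425 to 0.925 m from the base axis. Payload 6.8 kg.
Tool frame: the origin (TCP) lies at the very end of the fingers, on their centre line; the grasp point (between the pads) lies 19 mm behind it; z points along the fingers, y is the line along which they close (so a half turn about z gives the same grasp; the last joint's range is limited). The gripper opens to 85 mm and grips with 20 to 120 N. Pads are 22 mm wide; open, the fingers measure 114 mm over their backs; the gripper's body (76 mm by 85 mm) begins 54 mm behind the grasp point. The pads swing forward as they close: fully open they stand 13 mm farther back than shut.
Start: joints at [1.069, 0.477, 0.022, 1.555, -0.011, 1.109, -0.083], TCP at [0.259, -0.623, 0.231] pointing down, gripper open.
Joint ranges: [-2.96, 2.96], [-0.34, 2.1], [-1.41, 1.46], [0.24, 2.44], [-1.37, 4.51], [0.17, 1.92], [-2.96, 2.96]. Speed limits (rad/s): [2.39, 2.39, 3.14, 3.14, 3.14, 3.14, 3.14].

### API

Orientations are given as a rotation vector (axis times angle).
In Python, from bench import get_obs, viewer, r gives the robot as it stands. The module is installed in compiled form; this text tells all that it offers.
- The arm moves only by the tool play_rows, never from a script. Its argument "commands" is a list that holds one entry, the list of rows, each a list of 5 numbers: the gripper's target within -1 to 1 (shut at 1, half-way at 0, fully open at -1), then the shift along the tool's x, y, z scaled (see below), then the turn about the tool's z scaled (see below). A call has 1 to 12 rows; each row is the pose to reach, as a shift and turn from the pose commanded when the call began, along the tool's axes at that moment; what a row does not reach only later rows make up. The controller multiplies each number of a shift by 0.2 m and each number of a turn by pi/2 rad. A row lasts 1/12 s, in which the tool goes at most 41.7 mm and 7.16 degrees, less where a joint would pass 70% of its speed; a pose out of reach is approached as far as the arm can. A call with a number of a shift or a turn outside -1 to 1 is refused whole. A call with a gripper value outside its range is refused whole. The fingers move at their own pace and stop on an object; "grip_force" is the grip in N (left out, the last holds). Time passes only in rows, so rows that repeat a pose let the fingers close. It gives the time, the measured TCP pose, the force, the opening and the grip force at its end, in the units of the state.
- get_obs(): the state, without advancing time (a new reading comes with each control period).
- viewer.grab_frame(name): name is "side" or "top"; returns a dict with "pixels" (420x560x3 uint8, red, green, blue), "fovy" (degrees; the focal length in pixels is half the picture's height over the tangent of half this angle, whatever the lens; pixels are square), "cx", "cy" (the principal point, pixels), "world_to_cam" (4x4, takes a point from world to camera coordinates). Camera axes: x right, y up, looking along -z (the intrinsics and any distortion apply to the point x, -y, -z); pixel columns grow to the right and rows downward; lengths in m; the calibration is good to about 2 mm. A picture is of the moment at which its call begins. There is no depth.
- r.hand_in(): hands the job in; it is judged then, once.
Trained networks look in a picture, given as the dict that the camera call returned (one of the last four; its "shot" number tells which), for a name from the list of things; names that differ only in an ending like _2 or _b are one class to them, and where a whole thing is asked for, a point or a joint stands for the part that bears it (a point fixed in the world has none). Each returns a list of dicts, best first, with "score" (0 to 1); they miss things now and then, are a little off and sometimes report something else, mostly with a low value. They report only what shows in the picture. A call takes as long as a camera call. They do not tell look-alikes from the thing itself.
- viewer.trace(picture, thing): "pixels" (420x560 bool, what is visible of it) and "rect" ([left, top, right, bottom] in pixels, round what is visible of it).
The state is a dict: "clock": time; "joints": joint angles; "qvel": joint speeds; "tau": joint torques, N m; "tcp_pos": TCP position; "orientation": TCP orientation; "contact_force": force on the tool from outside, world axes, zero at the start; "moment": the same for the moment, N m; "grip_width": finger opening in m; "gripper_force": force on a finger pad.
Only numpy, scipy, OpenCV 4.12 (cv2) and the standard library are available. Lean on these libraries where they do the work, as an engineer would, in place of code of your own. Each camera call takes 0.05 s, during which the arm holds its last target. There are 200 camera calls.

## Working session

There is one attempt and no reset: what is moved stays moved. The work goes in short steps, Python scripts to look and compute and a tool call to move; the robot and the scene stay as the last step left them, time stands still between calls to the robot, and variables do not carry over. Pictures are saved under pics/ and viewed, at most 10 in all, crops included, and the job is handed in when it is done.

Besides the shell and the picture viewer there is one more tool, called after "Emit:" as name(argument=value, ...) on one line, values as JSON. play_rows: Moves the arm, as the interface text tells. Shifts and turns lie within -1 to 1; 1 stands for 0.2 m of shift or pi/2 rad of turn. Its arguments: {"type":"object","properties":{"commands":{"type":"array","items":{"type":"array","items":{"type":"array","items":{"type":"number","minimum":-1,"maximum":1}}}},"grip_force":{"type":"number"}},"required":["commands"]}

```bash
mkdir -p pics
cat > h.py <<'E'
import numpy as np, cv2
from bench import get_obs, viewer, r
def K(p):
    f=p["pixels"].shape[0]/2/np.tan(np.radians(p["fovy"])/2); return f,p["cx"],p["cy"]
def proj(p,X):
    X=np.atleast_2d(X); c=(np.c_[X,np.ones(len(X))]@np.array(p["world_to_cam"]).T)[:,:3]
    f,cx,cy=K(p); return np.c_[cx+f*c[:,0]/-c[:,2], cy-f*c[:,1]/-c[:,2]]
def onplane(p,uv,z):
    uv=np.atleast_2d(uv); f,cx,cy=K(p); M=np.linalg.inv(np.array(p["world_to_cam"]))
    d=np.c_[(uv[:,0]-cx)/f,-(uv[:,1]-cy)/f,-np.ones(len(uv))]@M[:3,:3].T; o=M[:3,3]
    return o+d*((z-o[2])/d[:,2])[:,None]
def save(p,n): cv2.imwrite("pics/"+n,p["pixels"][:,:,::-1])
E
python3 - <<'E'
from h import *
o=get_obs(); print({k:np.round(v,3) for k,v in o.items()})
for n in("top","side"):
    p=viewer.grab_frame(n); save(p,n+"0.png"); print(n,[k for k in p],p["fovy"],p["cx"],p["cy"],np.round(np.linalg.inv(p["world_to_cam"])[:3],3).tolist())
    for t in("slab","bar","bar_hinge","bar_grip"):
        for d in viewer.trace(p,t): print(t,round(d["score"],2),d["rect"],d["pixels"].sum())
E
python3 -c "
import cv2,numpy as np
a=cv2.imread('pics/top0.png');b=cv2.imread('pics/side0.png')"
```

```text
{'clock': np.float64(0.0), 'joints': array([ 1.069,  0.478,  0.022,  1.556, -0.011,  1.109, -0.083]), 'qvel': array([ 0.001,  0.001, -0.001, -0.   ,  0.   , -0.002, -0.001]), 'tau': array([-1.0000e-03, -5.9646e+01,  1.6080e+00, -2.8121e+01,  1.2000e-02,
        9.0000e-03,  0.0000e+00]), 'tcp_pos': array([ 0.259, -0.623,  0.23 ]), 'orientation': array([-3.079e+00, -6.140e-01,  1.000e-03]), 'contact_force': array([-1.305, -0.642,  0.444]), 'moment': array([-0.033,  0.007,  0.001]), 'gripper_force': np.float64(0.0), 'grip_width': np.float64(0.085)}
top ['pixels', 'fovy', 'cx', 'cy', 'world_to_cam', 'shot'] 49.123409882680775 283.2757972225948 207.566301806119 [[0.011, 0.989, -0.148, 0.299], [-1.0, 0.012, 0.007, 0.008], [0.009, 0.148, 0.989, 1.343]]
slab 0.79 [243.0, 175.2, 286.9, 213.4] 1425
slab 0.7 [341.2, 112.9, 380.2, 158.2] 1339
slab 0.67 [360.6, 283.0, 421.4, 351.5] 3129
slab 0.58 [144.9, 268.6, 214.3, 332.1] 2776
bar 0.54 [201.2, 143.0, 233.1, 178.2] 367
bar 0.45 [191.0, 117.9, 325.0, 246.4] 11234
bar_hinge 0.95 [190.0, 117.3, 330.1, 245.9] 11492
bar_grip 0.68 [201.8, 145.1, 229.9, 181.9] 376
bar_grip 0.44 [191.2, 119.0, 325.3, 249.4] 11244
side ['pixels', 'fovy', 'cx', 'cy', 'world_to_cam', 'shot'] 42.217615522026364 275.88053475146023 209.61573558685575 [[-0.945, 0.246, -0.217, 0.149], [-0.328, -0.732, 0.597, 0.94], [-0.011, 0.635, 0.772, 1.254]]
slab 0.89 [309.7, 291.8, 365.5, 356.4] 3256
slab 0.84 [362.4, 142.2, 436.2, 192.1] 2123
slab 0.63 [233.1, 204.0, 284.3, 245.9] 1329
slab 0.63 [208.1, 124.8, 253.6, 162.2] 988
bar 0.86 [212.5, 171.6, 222.4, 266.0] 771
bar 0.27 [165.1, 170.5, 307.7, 291.6] 10105
bar_hinge 0.79 [167.1, 170.4, 304.3, 290.0] 10103
bar_hinge 0.48 [224.9, 334.4, 298.1, 378.2] 1068
bar_grip 0.68 [215.1, 171.9, 221.5, 265.4] 708
bar_grip 0.66 [242.7, 98.9, 313.0, 131.0] 1601
```

View pics/top0.png

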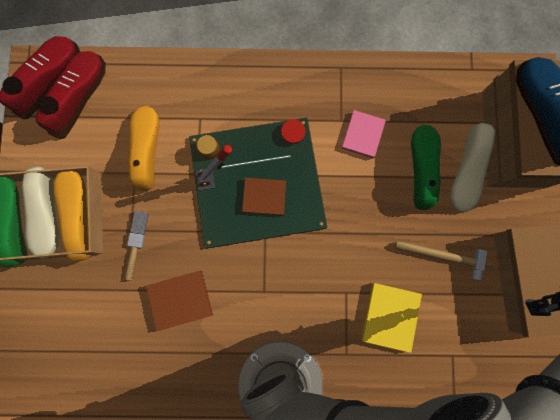

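View pics/side0.png

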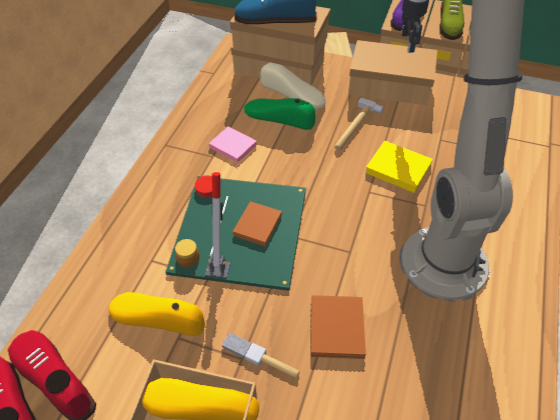

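The top view shows the target slab at about (265,196) on the green board, with the line from (222,166) to (290,156). The bar leans from (205,180) to (228,150). The larger brown look-alike is off the board at (178,300).

```bash
cat >> h.py <<'E'
from scipy.optimize import minimize
def brown(p,roi):
    im=p["pixels"].astype(int); m=((im[...,0]-im[...,1])>25)
    k=np.zeros_like(m); x0,y0,x1,y1=roi; k[y0:y1,x0:x1]=1; m&=k
    n,l,s,_=cv2.connectedComponentsWithStats(m.astype(np.uint8)); return l==1+np.argmax(s[1:,4])
def box(p,v,z0=.015):
    x,y,a=v; R=np.array([[np.cos(a),-np.sin(a)],[np.sin(a),np.cos(a)]])
    P=[np.r_[R@[sx*.05,sy*.06]+[x,y],z] for sx in(1,-1) for sy in(1,-1) for z in(z0,z0+.02)]
    return cv2.convexHull(proj(p,np.array(P)).astype(np.float32))[:,0]
def fitslab(ps,ms,v0):
    def cost(v):
        c=0
        for p,m in zip(ps,ms):
            im=np.zeros((1680,2240),np.uint8); cv2.fillPoly(im,[np.round((box(p,v)+.5)*4*16-8).astype(np.int32)],255,shift=4)
            c+=np.abs(cv2.resize(im,(560,420),interpolation=cv2.INTER_AREA)/255.-m).sum()
        return c
    s=minimize(cost,v0,method="Nelder-Mead",options=dict(initial_simplex=np.array(v0)+np.array([[0,0,0],[.01,0,0],[0,.01,0],[0,0,.1]]),xatol=1e-4)); return s.x,s.fun
def line(p,roi):
    x0,y0,x1,y1=roi; im=p["pixels"][y0:y1,x0:x1].astype(float); w=np.clip(im[...,0]-70,0,None)*(im[...,0]-im[...,1]<12)*(im[...,0]>80)
    return w
E
python3 - <<'E'
from h import *
T=viewer.grab_frame("top");S=viewer.grab_frame("side")
for p,roi in((T,(225,145,310,230)),(S,(228,198,290,250))):
    m=brown(p,roi); u=np.argwhere(m)[:,::-1]; c=onplane(p,u.mean(0),.028)[0]; print(m.sum(),c)
    p["m"]=m
    print(fitslab([p],[m],[c[0],c[1],0.1]))
print(fitslab([T,S],[T["m"],S["m"]],[c[0],c[1],.1]))
for p,roi in((T,(215,150,300,172)),(S,(205,190,232,250))):
    x0,y0,x1,y1=roi; im=p["pixels"][y0:y1,x0:x1].astype(int); m=(im.min(2)>95); v,u=np.nonzero(m)
    P=onplane(p,np.c_[u+x0,v+y0],.015)[:,:2]; print(len(P),P.min(0),P.max(0)); 
    vx,vy,cx,cy=cv2.fitLine(P.astype(np.float32),cv2.DIST_HUBER,0,.001,.001).ravel(); t=(P-[cx,cy])@[vx,vy]
    print("ends",np.array([cx,cy])+t.min()*np.array([vx,vy]),np.array([cx,cy])+t.max()*np.array([vx,vy]),"resid",np.abs((P-[cx,cy])@[-vy,vx]).max(),"lineyaw",np.arctan2(-vx*np.sign(vy),vy*np.sign(vy)))
# bar grip red
for p,roi in((T,(215,140,240,165)),(S,(205,165,228,205))):
    x0,y0,x1,y1=roi; im=p["pixels"][y0:y1,x0:x1].astype(int); m=(im[...,0]-im[...,1]>70); n,l,s,c=cv2.connectedComponentsWithStats(m.astype(np.uint8)); print(s,c+[x0,y0])
a=cv2.resize(T["pixels"][100:260,180:340],None,fx=3.5,fy=3.5,interpolation=2)
cv2.imwrite("pics/t1.png",a[:,:,::-1])
E
```

```text
1425 [0.5288166  0.05424483 0.028     ]
(array([ 0.52965418,  0.05396248, -0.06094542]), np.float64(48.79607843137255))
1317 [0.52837149 0.05567814 0.028     ]
(array([ 0.52919932,  0.0514814 , -0.04624276]), np.float64(56.972549019607854))
(array([ 0.5300153 ,  0.05302558, -0.04310628]), np.float64(130.49411764705883))
101 [ 0.61621495 -0.02057665] [0.65543207 0.18039859]
ends [0.61830387 0.18067612] [ 0.65399447 -0.02029604] resid 0.002543376157485431 lineyaw 0.17575738
440 [ 0.6001196  -0.02268216] [0.69050152 0.17353923]
ends [0.61001393 0.17023197] [ 0.68058432 -0.0113726 ] resid 0.03202447393115892 lineyaw 0.37063488
[[  0   0  25  25 569]
 [  8   5   9   8  56]] [[226.96485062 152.34094903]
 [227.35714286 148.53571429]]
[[  0   0  23  40 557]
 [  0   7  16  26 363]] [[218.33752244 184.43447038]
 [212.41322314 184.60055096]]
```

View pics/t1.png

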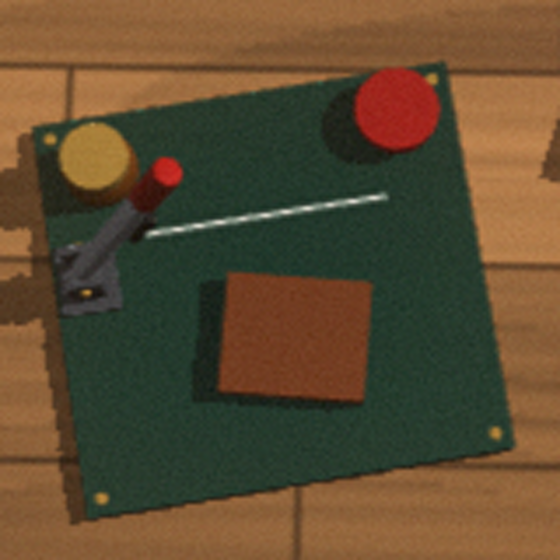

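```bash
cat >> h.py <<'E'
from scipy.spatial.transform import Rotation as Ro
def cmd(xyz,yaw,o=None):
    "scaled tool-frame shift+turn for target TCP xyz and tool-x yaw (tool down)"
    o=o or get_obs(); R=Ro.from_rotvec(o["orientation"]).as_matrix(); s=R.T@(np.array(xyz)-o["tcp_pos"])/.2
    y=np.arctan2(R[1,0],R[0,0]); t=-((yaw-y+np.pi)%(2*np.pi)-np.pi)/(np.pi/2); return np.round(s,3),round(t,3),"yaw now",round(y,4)
E
python3 - <<'E'
from h import *
T=viewer.grab_frame("top")
c=np.array([[35,128],[447,63],[513,449],[88,519]])/3.5+[180,100]-.36
W=onplane(T,c,.015)[:,:2]; L=np.array([[.11,.18],[.11,-.18],[-.23,-.18],[-.23,.18]])
f=lambda v:(np.c_[v[0]+np.cos(v[2])*L[:,0]-np.sin(v[2])*L[:,1],v[1]+np.sin(v[2])*L[:,0]+np.cos(v[2])*L[:,1]]-W).ravel()
from scipy.optimize import least_squares
s=least_squares(f,[.63,.09,.17]); print(s.x,np.round(s.fun,4))
# line: intensity-weighted transverse centroid
g=T["pixels"].astype(float).mean(2); pts=[]
for u in range(228,289):
    v0=int(round(166.3-(u-222)*.155)); w=np.clip(g[v0-4:v0+5,u]-np.median(g[v0-9:v0+10,u])-8,0,None)
    if w.sum()>20: pts.append((u,(w*np.arange(v0-4,v0+5)).sum()/w.sum(),w.sum()))
pts=np.array(pts); P=onplane(T,pts[:,:2],.015)[:,:2]; b,a0=np.polyfit(P[:,1],P[:,0],1); print("line x= %.4f %+.4f y"%(a0,b),"yaw",np.arctan(-b),"rms",np.std(P[:,0]-a0-b*P[:,1]),P[[0,-1]])
print(cmd([.44,.057,.12],-.05))
E
```

```text
[0.63329286 0.08596716 0.17259952] [ 0.0016  0.0025  0.0006 -0.0007 -0.0013 -0.0031 -0.001   0.0013]
line x= 0.6503 -0.1782 y yaw 0.1763897932122663 rms 0.000196079760012961 [[ 0.6212778   0.16271578]
 [ 0.65272789 -0.01462614]]
(array([ 2.141, -2.794,  0.556]), np.float64(0.283), 'yaw now', np.float64(0.3938))
```

Emit:
play_rows(commands=[[[-0.5,0.14,-0.14,0,0],[-0.5,0.28,-0.28,0,0],[-0.5,0.42,-0.42,0,0],[-0.5,0.56,-0.56,0,0],[-0.5,0.7,-0.7,0,0],[-0.5,0.84,-0.84,0,0],[-0.5,1,-1,0,0]]])

```text
clock: 1.23
tcp_pos: [0.3659, -0.3638, 0.2316]
orientation: [3.08, 0.613, 0.0]
contact_force: [1.6, 0.2, -0.7]
grip_width: 0.0641
gripper_force: 0.0
```

Emit:
play_rows(commands=[[[-0.5,0.13,-0.14,0,0],[-0.5,0.26,-0.28,0,0],[-0.5,0.39,-0.42,0,0],[-0.5,0.52,-0.56,0,0],[-0.5,0.65,-0.7,0,0],[-0.5,0.78,-0.84,0,0],[-0.5,0.9,-1,0,0]]])

```text
clock: 1.82
tcp_pos: [0.4559, -0.1101, 0.2318]
orientation: [3.08, 0.613, 0.002]
contact_force: [1.5, -1.2, -0.7]
grip_width: 0.0641
gripper_force: 0.0
```

Emit:
play_rows(commands=[[[-0.5,0.06,-0.2,0.1,0.05],[-0.5,0.1,-0.35,0.2,0.1],[-0.5,0.15,-0.5,0.3,0.15],[-0.5,0.2,-0.65,0.4,0.2],[-0.5,0.24,-0.79,0.5,0.25],[-0.5,0.24,-0.79,0.5,0.283],[-0.5,0.24,-0.79,0.5,0.283]]])

```text
clock: 2.4
tcp_pos: [0.4379, 0.0546, 0.1305]
orientation: [-3.141, 0.076, 0.003]
contact_force: [0.8, 0.3, -0.1]
grip_width: 0.0638
gripper_force: 0.0
```

Run:
```python
from h import *
o=get_obs();print(o["clock"],o["tcp_pos"],o["grip_width"],o["contact_force"]); print(cmd([.445,.058,.019],-.05,o))
```

```text
2.4 [0.43789207 0.05461449 0.13051484] 0.06380683079844035 [ 0.83779063  0.31564932 -0.10124397]
(array([ 0.036, -0.019,  0.558]), np.float64(0.001), 'yaw now', np.float64(-0.0483))
```

Emit:
play_rows(commands=[[[-0.5,0.01,-0.01,0.15,0],[-0.5,0.03,-0.02,0.3,0],[-0.5,0.036,-0.019,0.43,0],[-0.5,0.036,-0.019,0.5,0],[-0.5,0.036,-0.019,0.53,0],[-0.5,0.036,-0.019,0.556,0],[-0.5,0.036,-0.019,0.556,0]]])

```text
clock: 2.98
tcp_pos: [0.4466, 0.0557, 0.0202]
orientation: [3.14, -0.08, 0.001]
contact_force: [-0.9, -0.3, 0.4]
grip_width: 0.0642
gripper_force: 0.0
```

Emit:
play_rows(commands=[[[-0.5,0.02,0,0,0],[-0.5,0.04,0,0,0],[-0.5,0.06,0,0,0],[-0.5,0.08,0,0,0],[-0.5,0.1,0,0,0],[-0.5,0.12,0,0,0],[-0.5,0.14,0,0,0],[-0.5,0.15,0,0,0],[-0.5,0.15,0,0,0]]])

```text
clock: 3.73
tcp_pos: [0.4767, 0.0548, 0.0201]
orientation: [-3.14, 0.08, -0.001]
contact_force: [0.2, 0.3, 0.3]
grip_width: 0.0641
gripper_force: 0.0
```

Run:
```python
from h import *
o=get_obs();print(o["clock"],o["tcp_pos"],o["contact_force"],cmd(o["tcp_pos"],0,o))
T=viewer.grab_frame("top");S=viewer.grab_frame("side")
a=cv2.resize(T["pixels"][110:260,200:340],None,fx=2.8,fy=2.8,interpolation=2);b=cv2.resize(S["pixels"][160:310,190:330],None,fx=2.8,fy=2.8,interpolation=2)
cv2.imwrite("pics/t2.png",np.hstack([a,b])[:,:,::-1])
```

```text
3.7333 [0.47674591 0.05476553 0.02005455] [0.24409371 0.26738444 0.32095404] (array([0., 0., 0.]), np.float64(-0.032), 'yaw now', np.float64(-0.0509))
```

View pics/t2.png

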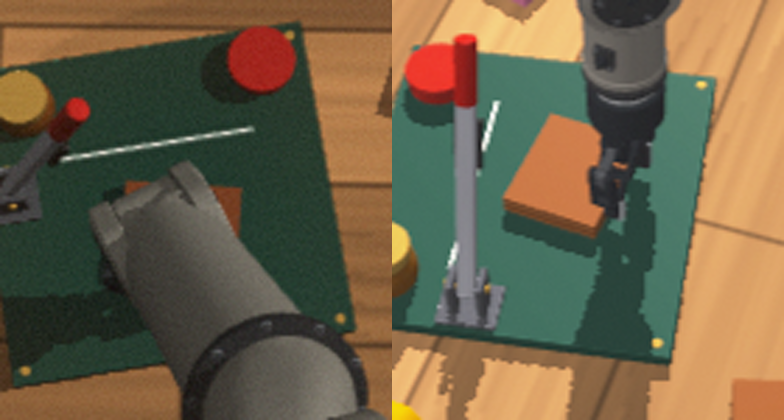

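The side crop shows the fingers just at the slab's near edge with the far edge clear. In the top crop the arm hides the slab's middle, but its far corners show. I'll fit only on the pixels the arm leaves visible.

```bash
cat >> h.py <<'E'
LX,LY,LA=.6350,.0863,.1764
def visfit(v0,names=("top","side"),z0=.015):
    D=[]
    for n in names:
        p=viewer.grab_frame(n); im=p["pixels"].astype(int); rg=im[...,0]-im[...,1]
        br=(rg>25)&(im[...,0]-im[...,2]>25)&(im[...,1]*2.6>im[...,0]); gr=(rg<-5)
        c=np.zeros(br.shape,np.uint8); cv2.fillPoly(c,[box(p,v0).astype(np.int32)],1); near=cv2.dilate(c,np.ones((17,17)))>0
        D.append((p,br,(br|gr)&near))
    def cost(v,D):
        t=0
        for p,m,w in D:
            im=np.zeros((1680,2240),np.uint8); cv2.fillPoly(im,[np.round((box(p,v)+.5)*4*16-8).astype(np.int32)],255,shift=4)
            t+=(np.abs(cv2.resize(im,(560,420),interpolation=cv2.INTER_AREA)/255.-m)*w).sum()
        return t
    def rep(D,tag):
        best=min((minimize(cost,np.array(v0)+d,args=(D,),method="Nelder-Mead",options=dict(initial_simplex=np.array(v0)+d+np.array([[0,0,0],[.006,0,0],[0,.006,0],[0,0,.06]]),xatol=5e-5)) for d in([0,0,0],[.005,0,.05],[-.003,.003,-.05])),key=lambda s:s.fun)
        x=best.x; C,S_=np.cos(LA),np.sin(LA); d=x[:2]-[LX,LY]; l=[C*d[0]+S_*d[1],-S_*d[0]+C*d[1]]
        a=x[2]-LA; e=[(l[0]+.05*np.cos(a)-s*.06*np.sin(a))*1e3 for s in(1,-1)]
        print(tag,np.round(x,4),"cost",round(best.fun,1),"line-frame xy mm",np.round(np.array(l)*1e3,1),"yaw err",round(a,4),"edge L,R mm",np.round(e,1)); return x
    for n,d in zip(names,D): rep([d],n)
    return rep(D,"both"),D
E
python3 - <<'E'
from h import *
visfit([.53,.0535,-.05])
E
```

```text
top [ 0.5378  0.054  -0.051 ] cost 2.1 line-frame xy mm [-101.3  -14.8] yaw err -0.2274 edge L,R mm [-39.1 -66.2]
side [ 0.5386  0.0523 -0.0511] cost 5.4 line-frame xy mm [-100.9  -16.5] yaw err -0.2275 edge L,R mm [-38.7 -65.7]
both [ 0.5385  0.0527 -0.0499] cost 11.7 line-frame xy mm [-100.9  -16.1] yaw err -0.2263 edge L,R mm [-38.7 -65.6]
```

Emit:
play_rows(commands=[[[-0.5,0.016,-0.004,0,-0.009],[-0.5,0.032,-0.009,0,-0.018],[-0.5,0.048,-0.013,0,-0.028],[-0.5,0.064,-0.018,0,-0.038],[-0.5,0.08,-0.022,0,-0.048],[-0.5,0.096,-0.026,0,-0.058],[-0.5,0.112,-0.031,0,-0.068],[-0.5,0.128,-0.035,0,-0.078],[-0.5,0.144,-0.04,0,-0.088],[-0.5,0.16,-0.044,0,-0.098],[-0.5,0.17,-0.047,0,-0.105],[-0.5,0.17,-0.047,0,-0.105]]])

```text
clock: 4.93
tcp_pos: [0.5114, 0.0627, 0.0202]
orientation: [-3.136, -0.181, -0.001]
contact_force: [0.6, 0.4, 0.4]
grip_width: 0.0644
gripper_force: 0.0
```

Run:
```python
from h import *
x,_=visfit([.572,.07,.115]); o=get_obs(); print(o["clock"],o["tcp_pos"],o["contact_force"])
y=cmd(o["tcp_pos"],0,o)[3]; c,s=np.cos(y),np.sin(y); d=x[:2]-o["tcp_pos"][:2]; print("slab in tool fwd,left",c*d[0]+s*d[1],-s*d[0]+c*d[1],"yaw rel",x[2]-y)
print(cmd([.5249,.0656,.02],.1764,o))
```

```text
top [0.5718 0.0712 0.1083] cost 0.9 line-frame xy mm [-64.8  -3.7] yaw err -0.0681 edge L,R mm [-10.9 -19. ]
side [0.5732 0.0703 0.1129] cost 7.5 line-frame xy mm [-63.6  -5. ] yaw err -0.0635 edge L,R mm [ -9.9 -17.5]
both [0.5728 0.0703 0.113 ] cost 9.3 line-frame xy mm [-64.   -4.8] yaw err -0.0634 edge L,R mm [-10.3 -17.9]
5.0333 [0.51101085 0.06268792 0.02024699] [ 0.67980723 -0.68734264  0.55195893]
slab in tool fwd,left 0.06228111160366776 0.0005489024619878217 yaw rel -0.0013453550613539839
(array([ 0.071, -0.007,  0.001]), np.float64(-0.04), 'yaw now', np.float64(0.1143))
```

Emit:
play_rows(commands=[[[-0.5,0.013,-0.002,0,-0.008],[-0.5,0.026,-0.004,0,-0.016],[-0.5,0.039,-0.006,0,-0.024],[-0.5,0.05,-0.007,0,-0.032],[-0.5,0.058,-0.008,0,-0.04],[-0.5,0.063,-0.008,0,-0.041],[-0.5,0.066,-0.008,0,-0.041],[-0.5,0.066,-0.008,0,-0.041]]])

```text
clock: 5.7
tcp_pos: [0.5235, 0.0657, 0.0201]
orientation: [-3.129, -0.28, 0.0]
contact_force: [-2.0, -0.5, 1.6]
grip_width: 0.0643
gripper_force: 1.0
```

Run:
```python
from h import *
x,D=visfit([.585,.0765,.175]); o=get_obs(); print(o["clock"],o["tcp_pos"],cmd(o["tcp_pos"],0,o)[3])
T,S=D[0][0],D[1][0]
a=cv2.resize(T["pixels"][140:200,210:310],None,fx=7,fy=7,interpolation=2);
# side: where line's predicted ends/edges fall
C,s=np.cos(LA),np.sin(LA); W=lambda lx,ly,z:[LX+C*lx-s*ly,LY+s*lx+C*ly,z]
print("side line pred ends",proj(S,np.array([W(0,.11,.015),W(0,-.11,.015)])),"far edge bottom",proj(S,np.array([W(0,.06,.015),W(0,-.06,.015)])))
b=cv2.resize(S["pixels"][190:260,200:270],None,fx=8,fy=8,interpolation=2)[:420]
cv2.imwrite("pics/t3a.png",a[:,:,::-1]); cv2.imwrite("pics/t3b.png",cv2.resize(S["pixels"][190:260,195:275],None,fx=8,fy=8,interpolation=2)[:,:,::-1])
```

```text
top [0.5817 0.078  0.1902] cost 4.0 line-frame xy mm [-53.9   1.2] yaw err 0.0138 edge L,R mm [-4.8 -3.1]
side [0.585  0.077  0.1825] cost 10.1 line-frame xy mm [-50.8  -0.4] yaw err 0.0061 edge L,R mm [-1.2 -0.4]
both [0.5848 0.0769 0.1818] cost 16.6 line-frame xy mm [-51.   -0.5] yaw err 0.0054 edge L,R mm [-1.4 -0.7]
5.8 [0.52349739 0.06567245 0.02009363] 0.1787
side line pred ends [[209.81830491 255.43703094]
 [226.80848774 195.87640812]] far edge bottom [[213.94754906 240.96159202]
 [223.20241966 208.51780598]]
```

View pics/t3a.png

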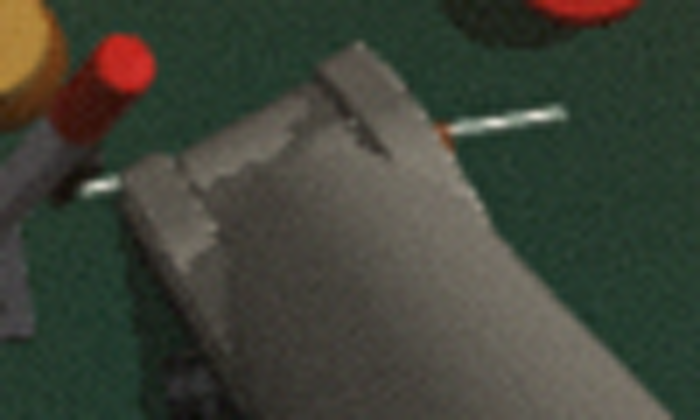

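View pics/t3b.png

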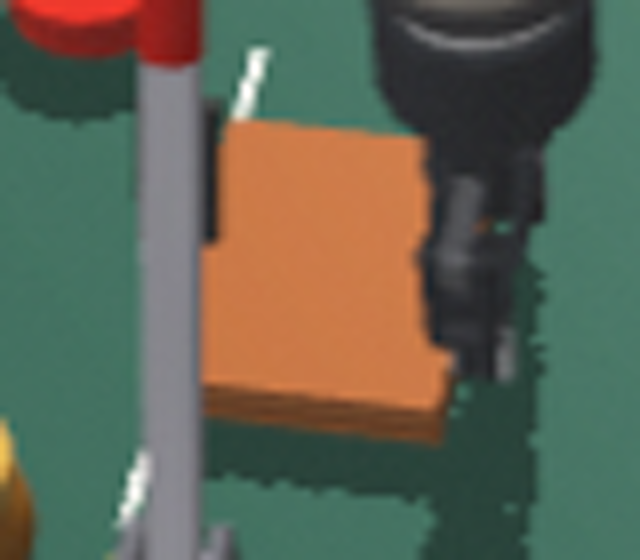

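Emit:
play_rows(commands=[[[-0.5,-0.1,0,0,0],[-0.5,-0.2,0,0,0],[-0.5,-0.2,0,-0.15,0],[-0.5,-0.2,0.15,-0.3,0],[-0.5,-0.2,0.3,-0.4,0],[-0.5,-0.2,0.5,-0.5,0],[-0.5,-0.15,0.7,-0.5,0],[-0.5,-0.1,0.9,-0.5,0],[-0.5,-0.1,1,-0.5,0],[-0.5,-0.1,1,-0.5,0]]])

```text
clock: 6.63
tcp_pos: [0.5409, -0.1419, 0.1205]
orientation: [3.127, 0.266, 0.004]
contact_force: [0.5, -0.7, 0.3]
grip_width: 0.0639
gripper_force: 0.0
```

Emit:
play_rows(commands=[[[-0.5,0,0.15,0,0],[-0.5,0,0.3,0,0],[-0.5,0,0.4,0,0],[-0.5,0,0.4,0,0]]])

```text
clock: 6.97
tcp_pos: [0.554, -0.2187, 0.1201]
orientation: [3.127, 0.271, 0.002]
contact_force: [-0.2, -0.0, 0.8]
grip_width: 0.0642
gripper_force: 0.0
```

Run:
```python
from h import *
x,D=visfit([.585,.0765,.175]); o=get_obs(); print(o["clock"],o["tcp_pos"])
T=D[0][0]
cv2.imwrite("pics/t4.png",cv2.resize(T["pixels"][140:215,210:310],None,fx=8,fy=8,interpolation=2)[:,:,::-1])
# line in this picture, visible parts, and grip
C,s=np.cos(LA),np.sin(LA)
S=D[1][0]; g=S["pixels"].astype(float).mean(2)
for rows in (range(197,204),range(247,254)):
    for v in rows:
        u0=int(round(226.8-(v-195.9)*.2853)); w=np.clip(g[v,u0-4:u0+5]-130,0,None)
        if w.sum()>30:
            P=onplane(S,[(w*np.arange(u0-4,u0+5)).sum()/w.sum(),v],.015)[0]; d=P[:2]-[LX,LY]; print("side line x off mm",round((C*d[0]+s*d[1])*1e3,2),"y",round((-s*d[0]+C*d[1])*1e3,1))
# bar angle from both: grip top colour
for p,roi in((T,(215,140,240,165)),(S,(211,165,228,205))):
    x0,y0,x1,y1=roi; im=p["pixels"][y0:y1,x0:x1].astype(int); m=(im[...,0]-im[...,1]>60)&(im[...,1]<90); v,u=np.nonzero(m); print(len(u),u.mean()+x0,v.mean()+y0)
for a in (1.1,1.15,1.2,1.25,1.3,1.35,1.4):
    ly=.15-.228*np.cos(a); z=.049+.228*np.sin(a); X=np.array([[LX-C*.03-s*ly,LY-s*.03+C*ly,z]]); print(a,X.round(3),proj(T,X).round(1),proj(S,X).round(1))
```

```text
top [0.5846 0.0788 0.181 ] cost 11.9 line-frame xy mm [-50.9   1.5] yaw err 0.0046 edge L,R mm [-1.2 -0.6]
side [0.585  0.0766 0.1827] cost 12.9 line-frame xy mm [-50.9  -0.7] yaw err 0.0063 edge L,R mm [-1.3 -0.6]
both [0.5848 0.078  0.1779] cost 32.9 line-frame xy mm [-50.9   0.6] yaw err 0.0015 edge L,R mm [-1.  -0.8]
7.0667 [ 0.55378449 -0.21348929  0.11999833]
side line x off mm -0.0 y -105.5
side line x off mm -0.76 y -101.6
side line x off mm -1.36 y -97.7
side line x off mm 0.23 y -93.4
side line x off mm -0.34 y -89.6
side line x off mm -0.9 y -85.7
side line x off mm -0.46 y -81.7
side line x off mm -1.73 y 80.8
side line x off mm -2.34 y 84.2
side line x off mm -1.27 y 87.8
side line x off mm -1.28 y 91.3
side line x off mm -1.53 y 94.7
side line x off mm -2.31 y 98.0
side line x off mm -0.97 y 101.6
61 227.13114754098362 148.72131147540983
219 215.10502283105023 184.87214611872145
1.1 [[0.597 0.127 0.252]] [[231.7 152. ]] [[217.5 181.9]]
1.15 [[0.595 0.137 0.257]] [[227.3 152.2]] [[216.3 183.6]]
1.2 [[0.594 0.147 0.262]] [[222.8 152.4]] [[215.2 185.5]]
1.25 [[0.592 0.158 0.265]] [[218.2 152.6]] [[214.  187.7]]
1.3 [[0.59  0.169 0.269]] [[213.6 153. ]] [[212.9 190.1]]
1.35 [[0.588 0.18  0.271]] [[208.8 153.4]] [[211.7 192.8]]
1.4 [[0.586 0.191 0.274]] [[204.1 153.9]] [[210.5 195.7]]
```

View pics/t4.png

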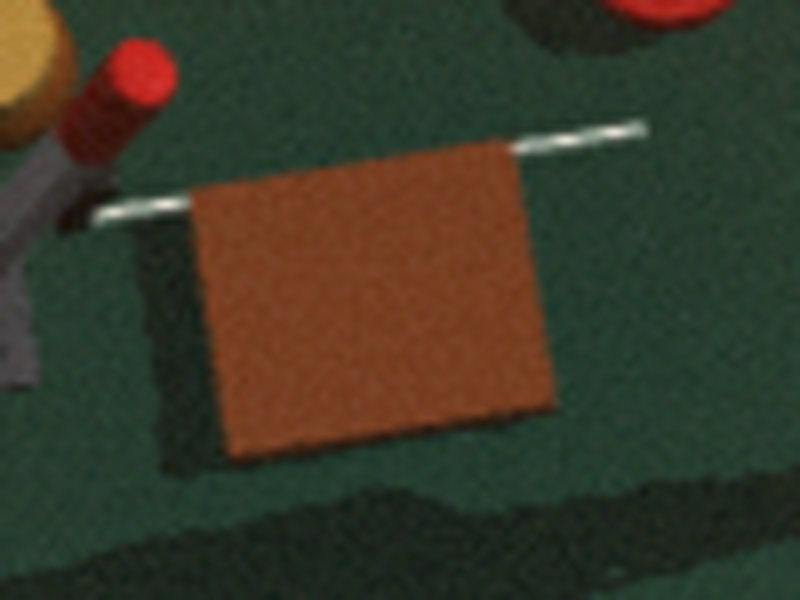

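The slab's far edge lies on the line: the top crop shows line stubs meeting both corners, and the fit is within about 1 mm and 0.3°. Next I go around the robot side of the bar, to its left, with closed fingers.

Emit:
play_rows(commands=[[[1,-0.05,0,-0.2,0],[1,-0.1,-0.1,-0.35,0],[1,-0.15,-0.25,-0.5,0],[1,-0.19,-0.4,-0.6,0],[1,-0.19,-0.6,-0.6,0],[1,-0.19,-0.8,-0.6,0],[1,-0.19,-1,-0.6,0]]])

```text
clock: 7.65
tcp_pos: [0.4796, -0.0201, 0.2408]
orientation: [3.128, 0.283, 0.003]
contact_force: [0.7, 0.4, -0.3]
grip_width: -0.0003
gripper_force: 0.0
```

Emit:
play_rows(commands=[[[1,0,-0.2,0,0],[1,0,-0.4,0,0],[1,0,-0.6,0,0],[1,0,-0.8,0,0],[1,0,-0.95,0,0],[1,0,-1,0,0],[1,0,-1,0,0]]])

```text
clock: 8.23
tcp_pos: [0.4431, 0.1777, 0.2403]
orientation: [-3.127, -0.293, -0.001]
contact_force: [-0.0, -0.6, 0.3]
grip_width: -0.0002
gripper_force: 0.0
```

```bash
cat >> h.py <<'E'
def W(lx,ly,z):
    C,s=np.cos(LA),np.sin(LA); return np.array([LX+C*lx-s*ly,LY+s*lx+C*ly,z])
E
python3 - <<'E'
from h import *
o=get_obs(); print(o["clock"],o["tcp_pos"],o["grip_width"]); print(cmd(W(-.03,.135,.238),LA,o))
E
```

```text
8.2333 [0.44313981 0.17772053 0.24033494] -0.00019803821272243587
(array([ 0.715, -0.049,  0.012]), np.float64(0.007), 'yaw now', np.float64(0.187))
```

Emit:
play_rows(commands=[[[1,0.05,-0.049,0.012,0.007],[1,0.15,-0.049,0.012,0.007],[1,0.27,-0.049,0.012,0.007],[1,0.4,-0.049,0.012,0.007],[1,0.53,-0.049,0.012,0.007],[1,0.63,-0.049,0.012,0.007],[1,0.69,-0.049,0.012,0.007],[1,0.715,-0.049,0.012,0.007],[1,0.715,-0.049,0.012,0.007]]])

```text
clock: 8.98
tcp_pos: [0.5847, 0.2071, 0.237]
orientation: [3.13, 0.26, -0.001]
contact_force: [-0.6, 0.5, -0.4]
grip_width: 0.0002
gripper_force: 0.0
```

Run:
```python
from h import *
o=get_obs(); print(o["clock"],o["tcp_pos"],o["contact_force"]); 
for l in((.102,.238),(.066,.222),(.033,.198),(.006,.168),(-.005,.152)): print(cmd(W(-.03,*l),LA,o))
p=viewer.grab_frame("side"); cv2.imwrite("pics/s5.png",cv2.resize(p["pixels"][120:300,150:330],None,fx=3,fy=3)[:,:,::-1])
```

```text
8.9833 [0.58469937 0.2070563  0.23702075] [-0.56144805  0.52782833 -0.43146222]
(array([-0.007,  0.129, -0.005]), np.float64(-0.007), 'yaw now', np.float64(0.166))
(array([-0.005,  0.309,  0.075]), np.float64(-0.007), 'yaw now', np.float64(0.166))
(array([-0.003,  0.474,  0.195]), np.float64(-0.007), 'yaw now', np.float64(0.166))
(array([-0.002,  0.608,  0.345]), np.float64(-0.007), 'yaw now', np.float64(0.166))
(array([-0.001,  0.663,  0.425]), np.float64(-0.007), 'yaw now', np.float64(0.166))
```

View pics/s5.png

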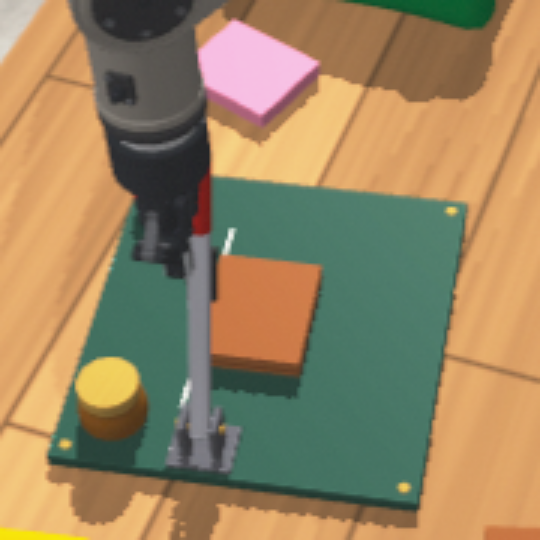

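Run:
```python
from h import *
o=get_obs(); S=viewer.grab_frame("side"); q=lambda X:((proj(S,X)-[150,120]+.5)*3).round(0).tolist()
print("tcp",q(o["tcp_pos"]),"up50",q(o["tcp_pos"]+[0,0,.05]))
for a in(1.1,1.2,1.3): print(a,q(np.array([W(-.03,.15-k*np.cos(a),.049+k*np.sin(a)) for k in(0,.195,.228,.26)])))
print(q(np.array([W(-.03,.15,.015)])))
```

```text
tcp [[182.0, 274.0]] up50 [[175.0, 233.0]]
1.1 [[199.0, 427.0], [203.0, 224.0], [204.0, 187.0], [205.0, 151.0]]
1.2 [[199.0, 427.0], [197.0, 234.0], [197.0, 198.0], [197.0, 163.0]]
1.3 [[199.0, 427.0], [192.0, 246.0], [190.0, 212.0], [189.0, 178.0]]
[[203.0, 448.0]]
```

Emit:
play_rows(commands=[[[1,0,0.05,0,-0.007],[1,0,0.1,0,-0.007],[1,0,0.15,0.01,-0.007],[1,0,0.2,0.03,-0.007],[1,0,0.25,0.05,-0.007],[1,0,0.31,0.075,-0.007],[1,0,0.36,0.11,-0.007],[1,0,0.42,0.15,-0.007],[1,0,0.475,0.195,-0.007],[1,0,0.52,0.245,-0.007],[1,0,0.565,0.295,-0.007],[1,0,0.608,0.345,-0.007]]])

```text
clock: 10.08
tcp_pos: [0.6045, 0.0872, 0.1674]
orientation: [3.129, 0.28, -0.001]
contact_force: [1.1, -0.3, 1.7]
grip_width: 0.0003
gripper_force: 0.7
```

Run:
```python
from h import *
o=get_obs(); print(o["clock"],o["tcp_pos"],o["contact_force"])
p=viewer.grab_frame("side"); cv2.imwrite("pics/s6.png",cv2.resize(p["pixels"][120:300,150:330],None,fx=3,fy=3)[:,:,::-1])
```

```text
10.0833 [0.60447858 0.08716316 0.16736976] [ 1.11565755 -0.32712583  1.66225972]
```

View pics/s6.png

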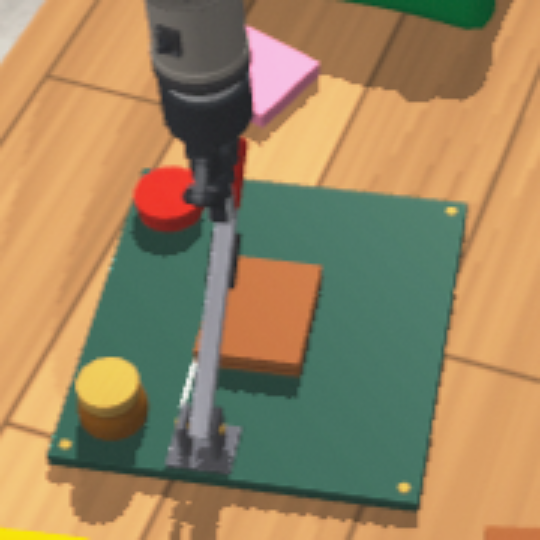

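The bar is down to about 0.6 rad, with the fingers on top near (215,200). I lift off and let it sink.

Emit:
play_rows(commands=[[[1,0,0,-0.15,0],[1,0,0,-0.3,0],[1,0,0,-0.45,0],[1,-0.1,0,-0.6,0],[1,-0.2,0.1,-0.6,0],[1,-0.3,0.25,-0.6,0],[1,-0.4,0.4,-0.6,0],[1,-0.4,0.6,-0.6,0],[1,-0.4,0.8,-0.6,0],[1,-0.4,1,-0.6,0],[1,-0.4,1,-0.6,0]]])

```text
clock: 11.05
tcp_pos: [0.5607, -0.133, 0.2874]
orientation: [3.127, 0.261, -0.003]
contact_force: [-0.5, -0.2, 0.1]
grip_width: 0.0
gripper_force: 0.0
```

Emit:
play_rows(commands=[[[1,0,0.2,0,0],[1,0,0.4,0,0],[1,0,0.6,0,0],[1,0,0.8,0,0],[1,0,0.8,0,0],[1,0,0.8,0,0],[1,0,0.8,0,0],[1,0,0.8,0,0],[1,0,0.8,0,0],[1,0,0.8,0,0],[1,0,0.8,0,0],[1,0,0.8,0,0]]])

```text
clock: 12.05
tcp_pos: [0.5897, -0.2795, 0.2889]
orientation: [3.129, 0.281, 0.0]
contact_force: [0.3, 0.9, -0.1]
grip_width: -0.0004
gripper_force: 0.0
```

Emit:
play_rows(commands=[[[1,0,0,0,0],[1,0,0,0,0],[1,0,0,0,0],[1,0,0,0,0],[1,0,0,0,0],[1,0,0,0,0],[1,0,0,0,0],[1,0,0,0,0],[1,0,0,0,0],[1,0,0,0,0],[1,0,0,0,0],[1,0,0,0,0]]])

```text
clock: 13.05
tcp_pos: [0.5896, -0.28, 0.2887]
orientation: [3.129, 0.28, 0.0]
contact_force: [-0.8, -1.0, 0.3]
grip_width: -0.0
gripper_force: 0.0
```

Emit:
play_rows(commands=[[[1,0,0,0,0],[1,0,0,0,0],[1,0,0,0,0],[1,0,0,0,0],[1,0,0,0,0],[1,0,0,0,0],[1,0,0,0,0],[1,0,0,0,0],[1,0,0,0,0],[1,0,0,0,0],[1,0,0,0,0],[1,0,0,0,0]]])

```text
clock: 14.05
tcp_pos: [0.5896, -0.28, 0.2887]
orientation: [3.129, 0.28, 0.0]
contact_force: [-0.8, -0.5, -0.5]
grip_width: -0.0002
gripper_force: 0.0
```

Run:
```python
from h import *
o=get_obs(); print(o["clock"],o["tcp_pos"],o["contact_force"])
x,D=visfit([.5848,.0775,.178])
T,S=D[0][0],D[1][0]
a=cv2.resize(T["pixels"][120:220,200:300],None,fx=4,fy=4,interpolation=2);b=cv2.resize(S["pixels"][170:270,180:280],None,fx=4,fy=4,interpolation=2)
cv2.imwrite("pics/f7.png",np.hstack([a,b])[:,:,::-1])
X=np.array([W(-.03,.15-k,.049) for k in(.195,.26)]); print(((proj(T,X)-[200,120])*4).round(),((proj(S,X)-[180,170])*4).round())
```

```text
14.05 [ 0.58959999 -0.28002009  0.28871191] [-0.83449404 -0.46930291 -0.52288693]
top [0.5847 0.0783 0.1825] cost 8.7 line-frame xy mm [-50.9   0.9] yaw err 0.0061 edge L,R mm [-1.2 -0.5]
side [0.5848 0.0766 0.1872] cost 20.3 line-frame xy mm [-51.2  -0.7] yaw err 0.0108 edge L,R mm [-1.8 -0.5]
both [0.5847 0.0777 0.1826] cost 37.1 line-frame xy mm [-51.    0.4] yaw err 0.0062 edge L,R mm [-1.4 -0.7]
[[281. 183.]
 [370. 169.]] [[205. 145.]
 [223.  78.]]
```

View pics/f7.png

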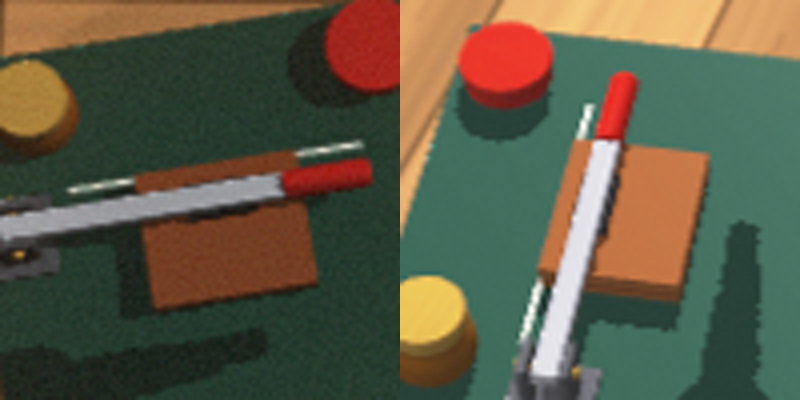

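The bar lies level on the slab: its tip is at (223,75) in the side crop, against (223,78) predicted for level. The far edge is still on the line, so I'm handing in.

```bash
python3 -c "
from bench import r
print(r.hand_in())"
```

```text
the job is handed in; nothing more can be done
None
```

The slab's far edge lies on the white line, about 1 mm short of its centre and square to within 0.4°. The bar rests level on the slab, the robot is clear of everything, and the job was handed in at about 14 s.

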